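# Line up the quarter-turn fastener, fit the access panel over it and hold it shut

### The job

Close the open instrument housing: first turn the quarter-turn fastener until its long head points straight across the housing, then fit the loose access panel squarely over the opening with the head coming up through its slot. Press the panel down against the springy seal until it sits flush on the rim, and finish while still holding it pressed down. Leave the jar, the screwdriver and the positioning stage where they are.

Things in the scene. Friction and masses are not known exactly. Their poses are not given: they have to be found in the camera images.
- housing: The instrument housing: a fixed grey and aluminium box, 150 mm (its x, across) by 210 mm (its y, along), 70 mm high, with an opening 90 (x) by 150 (y) mm in its top inside a flat rim 30 mm wide. Origin: centre of its underside, z up. Four brass connectors stand 12 mm out of its -x face. It stands on one side of the bench, turned up to 0.35 rad; the panel lies on the other side.
- seat (a point): Centre of the housing's opening, at the height of the flat rim (70 mm above the bench): where the centre of the panel's underside must finally be. Axes as the housing's.
- seal: The black springy seal round the opening, a ring 104 (x) by 164 (y) mm, 7 mm wide; its top stands 5 mm above the rim. It starts to give at 4 N and is level with the rim at 12 N, the panel's own weight (about 4 N) included; it springs back up. Origin: centre of its underside, 7 mm below its top. Axes as the housing's.
- head (a point): The quarter-turn fastener's steel T head, an upright bar 40 mm long (its own x), 10 mm thick (its own y), 26 mm tall, on a 9 mm stud. This point is its centre: 21 mm above the rim, at x 0, y +55 mm in the seat's frame. The head spans 8 to 34 mm above the rim and turns about the vertical.
- fastener (a joint): Turn of the fastener's head in rad: 0 = straight across the housing (its length along the seat's x), in line with the slot of a fitted panel; positive = anticlockwise from above. Starts at 0.8 to 1.4; range -0.6 to 1.65, no stop or click at 0. Stiff (0.06 N m), stays where left. The head passes the slot up to about 0.2 rad off.
- panel: The loose access panel: a flat aluminium plate 124 (its x) x 184 (its y) x 5 mm, about 0.4 kg, lying flat on the bench, right side up. Origin: the centre of its underside; z up. A slot 48 mm (x) by 19 mm (y) goes through it, centred at y +55 mm; fitted, its axes agree with the seat's, slot over the fastener.
- handle (a point): Centre of the panel's black bar handle, over the middle of the panel, 45 mm above its underside. The bar is 12 mm thick (x), 62 mm long (y) and 12 mm tall (39 to 51 mm above the underside), on two posts 10 mm wide at y -26 and +26 mm. Axes as the panel's.
- slot (a point): Centre of the panel's slot, at the plate's upper face (y +55 mm, 5 mm above the underside). Axes as the panel's.
- jar: Bystander: a jar with a screw cap, 56 mm across, 75 mm tall, standing beyond the work; origin at the centre of its underside.
- driver: Bystander: a screwdriver lying on the bench, out to one side; origin under its middle.
- stage: Bystander: a small dark positioning stage 70 x 70 x 60 mm with a micrometer screw, out to the other side; origin at the centre of its underside.
Mind the look-alikes: they are no part of the job. There is more than one size of the panel; the one meant has the size given above.

How it is judged (in metres and radians):
On the way, in this order (a step that is already met when the one before it is completed fails the run):
1. the fastener's head is turned straight across the housing (within 0.2 rad) while the panel is still off the housing (value of joint fastener between -0.2 and 0.2 rad and horizontal distance between panel and seat above 0.1 m), for 0.2 s.
2. the panel is down over the fastener, resting on the seal or lower (horizontal distance between panel and seat below 0.01 m and z of panel in the frame of seat below 0.009 m and angle between the x axis of panel and the x axis of seat, either way round below 0.15 rad), for 0.1 s.
At the end, for the whole second after the job is handed in: Panel over the opening, centre and slot within 8 mm of their places, square within 0.12 rad, level within 0.03, underside within 2 mm of the rim, fastener head within 0.25 rad of straight across, fingers still bearing on the panel with over 3 N throughout the last second (horizontal distance between panel and seat below 0.008 m and horizontal distance between slot and head below 0.008 m and z of panel in the frame of seat between -0.003 and 0.002 m and angle between panel's own z axis and vertical below 0.03 rad and angle between the x axis of panel and the x axis of seat, either way round below 0.12 rad and value of joint fastener between -0.25 and 0.25 rad and linear speed of panel below 0.02 m/s and contact force between the fingers and panel above 3 N); the arm keeps its last pose, push and grip.
It fails at once if the jar is moved by more than 30 mm (distance of jar from where it was at the start of the episode above 0.03 m).
It fails at once if the screwdriver is moved by more than 30 mm (distance of driver from where it was at the start of the episode above 0.03 m).
It fails at once if the positioning stage is moved by more than 30 mm (distance of stage from where it was at the start of the episode above 0.03 m).
It also fails if it takes over 48 s, if anything falls off the work surface, if the arm or the gripper's body presses on something with over 40 N, if the wrist force passes 120 N, or if a joint passes its speed limit or range.

### The arm

A 6-joint arm with a two-finger parallel gripper is mounted at the origin on the work surface. World frame = base frame: x ahead of the robot, y to its left, z up, the work surface at z = 0. Lengths are in mm, angles in rad, forces in N, time in s.
With the tool pointing down it reaches from about 325 to 900 mm from the base axis. Payload 6.1 kg.
Tool frame: the origin (TCP) lies midway between the tips of the shut fingers; the grasp point (between the pads) lies 19 mm behind it (r.tcp_to_grasp is the distance from the TCP to the grasp point, in mm); z points along the fingers, y is the line along which they close (so a half turn about z gives the same grasp; the last joint's range is limited). The gripper opens to 87 mm and grips with 3 to 60 N. Pads are 19 mm wide; open, the fingers measure 117 mm over their backs; the gripper's body (75 mm by 190 mm) begins 51 mm behind the grasp point.
Start: joints at [-1.276, 0.22, 1.526, -0, 1.395, -0.126], TCP at [255.299, -570.472, 222.538] pointing down, gripper open.
Joint ranges: [-2.98, 2.98], [-0.91, 2.08], [0.09, 2.57], [-1.24, 4.39], [0.2, 2.65], [-2.68, 2.68]. Speed limits (rad/s): [2.57, 2.57, 3.01, 3.14, 3.14, 3.14].

### API

Orientations are given as a rotation vector (axis times angle).
In Python, from plant import readout, eyes, r gives the robot as it stands. The module is installed in compiled form; this text tells all that it offers.
- The arm moves only by the tool send_rows, never from a script. Its argument "rows" is a list of rows, each an object with "fingers": the gripper's target within -1 to 1 (shut at 1, half-way at 0, fully open at -1); "delta_pos": the shift along the tool's x, y, z in mm, a list of three; "roll": the turn about the tool's z in rad. A call has 1 to 12 rows; each row shifts and turns the commanded pose from where the row before left it, along the tool's axes as they then stand; what a row does not reach is not made up. A row lasts 1/8 s, in which the tool goes at most 62.5 mm and 10.7 degrees, less where a joint would pass 70% of its speed; a pose out of reach is approached as far as the arm can. A call is refused whole if a number of a shift passes 62.5 or a number of a turn 0.188, either way. A call with a gripper value outside its range is refused whole. The fingers move at their own pace and stop on an object; "squeeze" is the grip in N (left out, the last holds). Time passes only in rows, so rows that do not move let the fingers close. It gives the time, the measured TCP pose, the force, the opening and the grip force at its end, in the units of the state.
- readout.state(): the state, without advancing time (a new reading comes with each control period).
- eyes.camera(name): name is "scene" or "side" or "wrist"; returns the picture (384x512x3 uint8, red, green, blue); there is no depth.
- eyes.get_calibration(name): a dict with "vertical_fov" (degrees; the focal length in pixels is half the picture's height over the tangent of half this angle, whatever the lens; pixels are square), "cx", "cy" (the principal point, pixels), "view" (4x4, takes a point from world to camera coordinates). Camera axes: x right, y down, z forward; pixel columns grow to the right and rows downward; lengths in mm; the calibration is good to about 2 mm. A picture is of the moment at which its call begins: read the wrist's pose just before it. get_calibration takes no time and is no camera call; for the wrist camera it gives the pose at the moment of the call.
- r.finish_job(): hands the job in; it is judged then, once.
The state is a dict: "time": time; "joints": joint angles; "joint_velocities": joint speeds; "joint_efforts": joint torques, N m; "eef_pos": TCP position; "ee_rot": TCP orientation; "wrist_force": force on the tool from outside, world axes, zero at the start; "moment": the same for the moment, N m; "width": finger opening in mm; "gripper_force": force on a finger pad.
Only numpy, scipy, OpenCV 4.12 (cv2) and the standard library are available. Lean on these libraries where they do the work, as an engineer would, in place of code of your own. Each camera call takes 0.05 s, during which the arm holds its last target. There are 200 camera calls.

## Working session

There is one attempt and no reset: what is moved stays moved. The work goes in short steps, Python scripts to look and compute and a tool call to move; the robot and the scene stay as the last step left them, time stands still between calls to the robot, and variables do not carry over. Pictures are saved under pics/ and viewed, at most 10 in all, crops included, and the job is handed in when it is done.

Besides the shell and the picture viewer there is one more tool, called as name([rows], argument=value, ...), one row to a line, values as JSON. send_rows: Moves the arm, as the interface text tells. Its arguments: {"type":"object","properties":{"rows":{"type":"array","items":{"type":"object","properties":{"fingers":{"type":"number"},"delta_pos":{"type":"array","items":{"type":"number"}},"roll":{"type":"number"}}}},"squeeze":{"type":"number"}},"required":["rows"]}

```bash
mkdir -p pics
cat > h.py <<'E'
import numpy as np, cv2
from scipy.spatial.transform import Rotation as R
from plant import readout, eyes, r
def K(n):
    c=eyes.get_calibration(n); f=192/np.tan(np.radians(c['vertical_fov'])/2); return c,f
def ray(n,px,z,c=None):
    c0,f=K(n); c=c or c0
    V=np.array(c['view']); d=np.array([(px[0]-c['cx'])/f,(px[1]-c['cy'])/f,1])
    o=-V[:3,:3].T@V[:3,3]; d=V[:3,:3].T@d
    return o+d*(z-o[2])/d[2]
def proj(n,P,c=None):
    c0,f=K(n); c=c or c0; V=np.array(c['view']); q=(V[:3,:3]@np.atleast_2d(P).T).T+V[:3,3]
    return q[:,:2]/q[:,2:]*f+[c['cx'],c['cy']]
def save(n,name):
    im=eyes.camera(n); cv2.imwrite('pics/'+name+'.png',im[:,:,::-1]); return im
E
python3 - <<'E'
from h import *
for n in('scene','side','wrist'):
    c,f=K(n); V=np.array(c['view']); print(n,f,c['cx'],c['cy'],(-V[:3,:3].T@V[:3,3]).round(),V[2,:3].round(2))
a=save('scene','s0');b=save('side','d0');w=save('wrist','w0')
print(readout.state())
E
```

```text
scene 418.70454758042047 253.34479429194943 194.56172379202243 [1250. -741.  762.] [-0.57  0.62 -0.54]
side 477.78893382711044 252.80573568899086 188.16922189805155 [  18.  917. 1143.] [ 0.36 -0.6  -0.72]
wrist 273.785282056601 254.50067791326347 192.31644970077716 [ 321. -541.  383.] [-0.24 -0.11 -0.96]
{'time': 0.15, 'joints': array([-1.27611449e+00,  2.21082590e-01,  1.52736602e+00,  2.46962587e-05,
        1.39471103e+00, -1.26073098e-01]), 'joint_velocities': array([-0.00089633, -0.00146482, -0.00426972,  0.00122176, -0.0005489 ,
        0.00032541]), 'joint_efforts': array([ 4.78050060e-04, -4.95193613e+01, -3.87880361e+01,  6.98687229e-02,
        5.30796521e-02, -7.47191484e-05]), 'eef_pos': array([ 255.15653324, -570.00477692,  221.65588407]), 'ee_rot': array([-3.07079974e+00, -6.55722673e-01,  1.69126640e-04]), 'wrist_force': array([ 1.70404856, -0.75536051,  0.59953075]), 'moment': array([-0.01460446,  0.05092462,  0.00681946]), 'gripper_force': 0.0, 'width': 86.94137820655689}
```

View pics/s0.png

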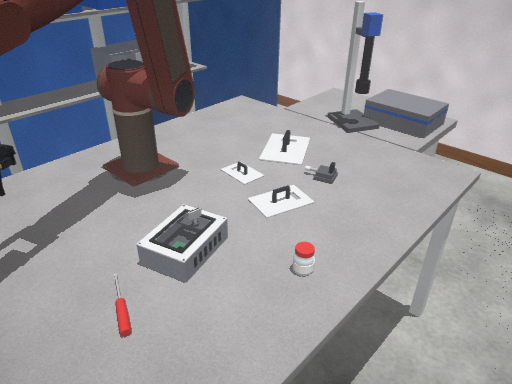

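View pics/d0.png

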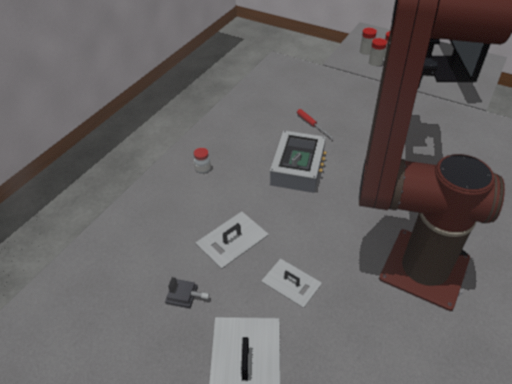

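The scene picture shows the housing at (184,240), with the head near (195,215). The jar is at (304,260), the driver at (122,305) and the stage at (326,173). Three panels could be the one I want: small (242,172), medium (281,200) and large (286,148). Next I'll measure their corners and look at close crops.

Run:
```python
from h import *
a=cv2.imread('pics/s0.png');b=cv2.imread('pics/d0.png')
t=[a[200:280,130:240],b[125:195,262:338],a[180:220,240:320],b[205:270,190:275]]
out=np.vstack([np.hstack([cv2.resize(x,(400,300),interpolation=cv2.INTER_CUBIC) for x in t[i:i+2]]) for i in(0,2)])
cv2.imwrite('pics/c1.png',out)
# panel candidates: white segmentation in side view
g=b.min(2); m=(g>135).astype(np.uint8)
n,l,s,c=cv2.connectedComponentsWithStats(m)
for i in range(1,n):
    if s[i,4]>300:
        p=np.argwhere(l==i)[:,::-1]; P=np.array([ray('side',q,4)[:2] for q in p],np.float32)
        print(s[i],cv2.minAreaRect(P))
```

```text
[271 131  54  46 739] ((531.8768310546875, -267.0232849121094), (157.9615478515625, 223.5706329345703), 15.65307903289795)
[ 196  212   72   55 1617] ((536.4208984375, 178.4373779296875), (185.0079345703125, 124.37918090820312), 71.75534057617188)Traceback (most recent call last):
  File "<stdin>", line 11, in <module>
  File "h.py", line 7, in ray
    c0,f=K(n); c=c or c0
         ~^^^
  File "h.py", line 5, in K
    c=eyes.get_calibration(n); f=192/np.tan(np.radians(c['vertical_fov'])/2); return c,f
ValueError: time passes only in moves, steps and waits
```

View pics/c1.png

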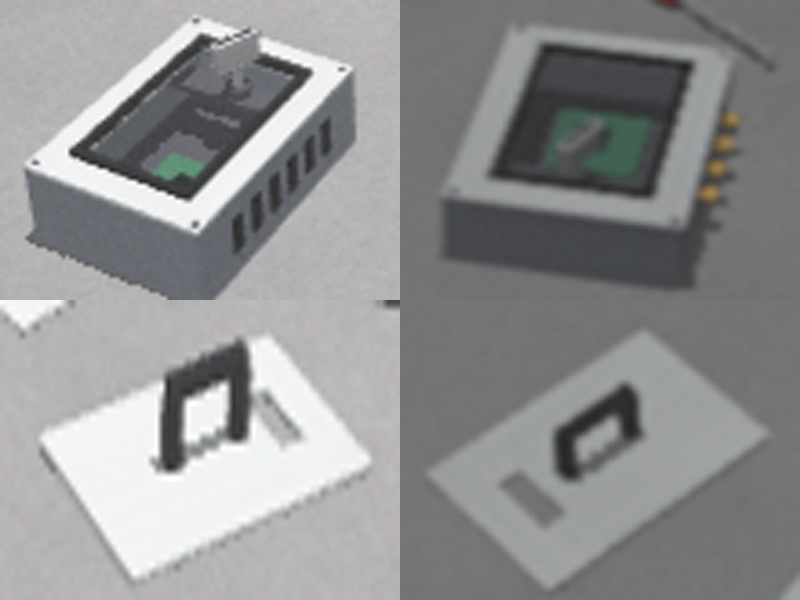

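```bash
cat > h.py <<'E'
import numpy as np, cv2
from scipy.spatial.transform import Rotation as R
from plant import readout, eyes, r
_c={}
def cal(n):
    if n not in _c:
        c=eyes.get_calibration(n); _c[n]=(np.array(c['view']),192/np.tan(np.radians(c['vertical_fov'])/2),c['cx'],c['cy'])
    return _c[n]
def ray(n,px,z):
    V,f,cx,cy=cal(n); d=V[:3,:3].T@np.array([(px[0]-cx)/f,(px[1]-cy)/f,1]); o=-V[:3,:3].T@V[:3,3]
    return o+d*(z-o[2])/d[2]
def proj(n,P):
    V,f,cx,cy=cal(n); q=np.atleast_2d(P)@V[:3,:3].T+V[:3,3]
    return q[:,:2]/q[:,2:]*f+[cx,cy]
def save(n,name):
    im=eyes.camera(n); cv2.imwrite('pics/'+name+'.png',im[:,:,::-1]); return im
def togo(p,yaw,s=None):
    "world target TCP p, yaw of tool y axis -> tool-frame deltas, roll"
    s=s or readout.state(); M=R.from_rotvec(s['ee_rot']).as_matrix()
    ty=np.arctan2(M[1,1],M[0,1]); d=(yaw-ty+np.pi/2)%np.pi-np.pi/2
    print('tool y yaw',ty,'tool x',M[:,0].round(3),'delta tool',(M.T@(np.array(p)-s['eef_pos'])).round(1),'roll',-d)
E
python3 - <<'E'
from h import *
S=lambda u,v:(262+u/400*76,125+v/300*70)
Z=lambda u,v:(130+u/400*110,200+v/300*80)
for name,n,pts,z in[('rim','side',[S(112,25),S(335,48),S(290,232),S(45,195)],70),
 ('rim','scene',[Z(195,15),Z(355,68),Z(203,235),Z(26,163)],70),
 ('headtop','side',[S(160,148),S(205,122)],104),('headtop','scene',[Z(205,47),Z(260,30)],104),
 ('slot','side',[(190+130/400*85,205+(499-300)/300*65)],5),('slot','scene',[(240+280/400*80,180+(419-300)/300*40)],5)]:
    P=np.array([ray(n,p,z)[:2] for p in pts]); print(name,n,P.round().tolist(),P.mean(0).round(1))
    if name=='rim': print(cv2.minAreaRect(P.astype(np.float32)))
    if name=='headtop': d=P[1]-P[0]; print(np.arctan2(d[1],d[0]),np.hypot(*d))
a=cv2.imread('pics/s0.png').min(2)
n,l,s,c=cv2.connectedComponentsWithStats((a>195).astype(np.uint8)[130:280]*1)
for i in range(1,n):
    p=np.argwhere(l==i)[:,::-1]+[0,130]
    if 200<s[i,4]<4000: print(s[i],cv2.minAreaRect(np.array([ray('scene',q,4)[:2] for q in p],np.float32)))
togo([532,-267,300],0)
E
```

```text
rim side [[599.0, -276.0], [456.0, -321.0], [393.0, -113.0], [541.0, -75.0]] [ 497.5 -196.3]
((497.8589782714844, -194.8408966064453), (152.58023071289062, 217.7032470703125), 16.816082000732422)
rim scene [[403.0, -117.0], [549.0, -78.0], [608.0, -279.0], [458.0, -317.0]] [ 504.3 -198. ]
((505.049072265625, -198.13327026367188), (154.22616577148438, 210.74513244628906), 15.522059440612793)
headtop side [[488.0, -123.0], [477.0, -163.0]] [ 482.4 -142.8]
-1.8445166993914843 41.1804697459221
headtop scene [[482.0, -170.0], [496.0, -127.0]] [ 489.2 -148.2]
1.2638018142129375 45.0020933053192
slot side [[551.0, 233.0]] [551.3 232.9]
slot scene [[559.0, 230.0]] [559.2 230.3]
[259   3  51  31 999] ((298.280029296875, 497.2637023925781), (169.28045654296875, 253.8387451171875), 28.30397605895996)
[221  33  43  21 375] ((310.8010559082031, 227.67205810546875), (96.70753479003906, 142.47817993164062), 83.18305206298828)
[248  54  66  33 907] ((534.6425170898438, 180.56085205078125), (184.39634704589844, 126.7104721069336), 71.66374206542969)
[ 137   74   90   58 1068] ((428.58087158203125, -146.59878540039062), (166.14674377441406, 231.498779296875), 15.599503517150879)
tool y yaw -1.1500455629510609 tool x [0.913 0.408 0.   ] delta tool [ 376.5 -163.6  -78. ] roll -1.1500455629510609
```

Chosen panel: the medium one at side (232,239) / scene (281,200). It measures 185x124, the centre is about (535,180), its y axis points at 1.25 rad, and it has the slot. The crop confirms that. The housing centre is about (501,-197) with yaw 0.28. The head is at (486,-144), about 1.0 rad off. I'll move above the head now.

send_rows([
  {"delta_pos":[38.5,-29.5,0],"fingers":-1},
  {"delta_pos":[38.5,-29.5,0],"fingers":-1},
  {"delta_pos":[38.5,-29.5,0],"fingers":-1},
  {"delta_pos":[38.5,-29.5,0],"fingers":-1},
  {"delta_pos":[38.5,-29.5,0],"fingers":-1},
  {"delta_pos":[38.5,-29.5,0],"fingers":-1},
  {"delta_pos":[38.5,-29.5,0],"fingers":-1},
  {"delta_pos":[38.5,-29.5,0],"fingers":-1},
  {"delta_pos":[38.5,-29.5,0],"fingers":-1},
  {"delta_pos":[38.5,-29.5,0],"fingers":-1},
  {"roll":-0.17,"fingers":-1},
  {"roll":-0.17,"fingers":-1},
])

```text
invalid input
```

send_rows([
  {"roll":-0.17,"fingers":-1},
  {"roll":-0.17,"fingers":-1},
  {"roll":-0.17,"fingers":-1},
  {"fingers":-1},
  {"fingers":-1},
])

```text
invalid input
```

Run:
```python
from h import *
togo([486,-144,82],-0.29); cal('wrist'); save('wrist','w1')
c,s=np.cos(.28),np.sin(.28)
T=lambda x,y,z:[501+c*x-s*y,-197+s*x+c*y,z]
print('rim corners',proj('wrist',[T(a,b,70) for a,b in((-75,-105),(75,-105),(75,105),(-75,105))]).round(),'head',proj('wrist',T(0,55,104)).round())
```

```text
tool y yaw -1.1500455629510609 tool x [0.913 0.408 0.   ] delta tool [ 384.7 -294.3  140.2] roll -0.8600455629510608
rim corners [[  91. -134.]
 [  87. -389.]
 [-208. -451.]
 [-155. -178.]] head [[-178. -361.]]
```

View pics/w1.png

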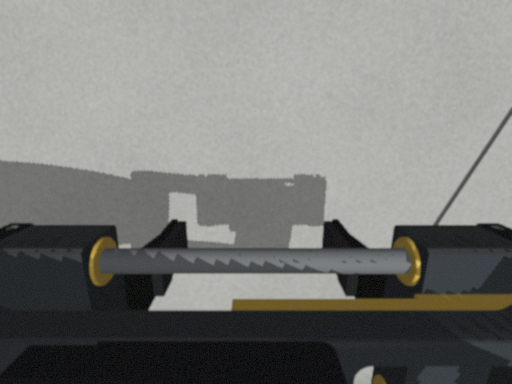

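The arm did not move, because the rows need all their keys. This view shows only bare bench, with the finger tips at about (180,230) and (330,230).

send_rows([
  {"delta_pos":[38.5,-29.5,0],"roll":0,"fingers":-1},
  {"delta_pos":[38.5,-29.5,0],"roll":0,"fingers":-1},
  {"delta_pos":[38.5,-29.5,0],"roll":0,"fingers":-1},
  {"delta_pos":[38.5,-29.5,0],"roll":0,"fingers":-1},
  {"delta_pos":[38.5,-29.5,0],"roll":0,"fingers":-1},
  {"delta_pos":[38.5,-29.5,0],"roll":0,"fingers":-1},
  {"delta_pos":[38.5,-29.5,0],"roll":0,"fingers":-1},
  {"delta_pos":[38.5,-29.5,0],"roll":0,"fingers":-1},
  {"delta_pos":[38.5,-29.5,0],"roll":0,"fingers":-1},
  {"delta_pos":[38.5,-29.5,0],"roll":0,"fingers":-1},
  {"delta_pos":[0,0,0],"roll":-0.17,"fingers":-1},
  {"delta_pos":[0,0,0],"roll":-0.17,"fingers":-1},
])

```text
time: 1.7
eef_pos: [486.4, -142.9, 222.3]
ee_rot: [-2.912, -1.177, 0.001]
wrist_force: [-0.5, 0.4, -0.4]
width: 86.7
gripper_force: 0.0
```

send_rows([
  {"delta_pos":[0,0,0],"roll":-0.17,"fingers":-1},
  {"delta_pos":[0,0,0],"roll":-0.17,"fingers":-1},
  {"delta_pos":[0,0,0],"roll":-0.17,"fingers":-1},
  {"delta_pos":[0,0,0],"roll":0,"fingers":-1},
  {"delta_pos":[0,0,0],"roll":0,"fingers":-1},
])

```text
time: 2.33
eef_pos: [486.1, -143.9, 222.5]
ee_rot: [-2.531, -1.86, 0.0]
wrist_force: [-0.2, 0.2, 0.2]
width: 86.9
gripper_force: 0.0
```

Run:
```python
from h import *
togo([486,-144,82],-0.29); cal('wrist'); save('wrist','w2')
c,s=np.cos(.28),np.sin(.28)
T=lambda x,y,z:[501+c*x-s*y,-197+s*x+c*y,z]
print('rim corners',proj('wrist',[T(a,b,70) for a,b in((-75,-105),(75,-105),(75,105),(-75,105))]).round(),'head',proj('wrist',T(0,55,104)).round())
```

```text
tool y yaw -0.3032684578563752 tool x [0.299 0.954 0.   ] delta tool [-1.000e-01 -1.000e-01  1.405e+02] roll -0.013268457856375093
rim corners [[274. 307.]
 [374. 252.]
 [287. 107.]
 [178. 180.]] head [[255. 188.]]
```

View pics/w2.png

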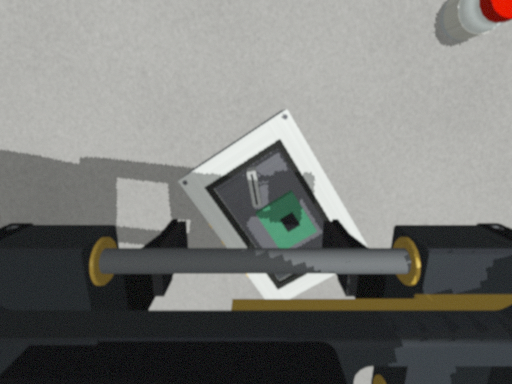

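The wrist view shows the rim corners at (286,111) and (181,183), close to my prediction. The head bar runs from about (251,172) to (259,207). I'll measure it more closely in an enlarged crop.

Run:
```python
from h import *
b=cv2.imread('pics/w2.png')
cv2.imwrite('pics/c2.png',cv2.resize(b[100:220,170:330],(800,600),interpolation=cv2.INTER_CUBIC))
```

```text
(no output)
```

View pics/c2.png

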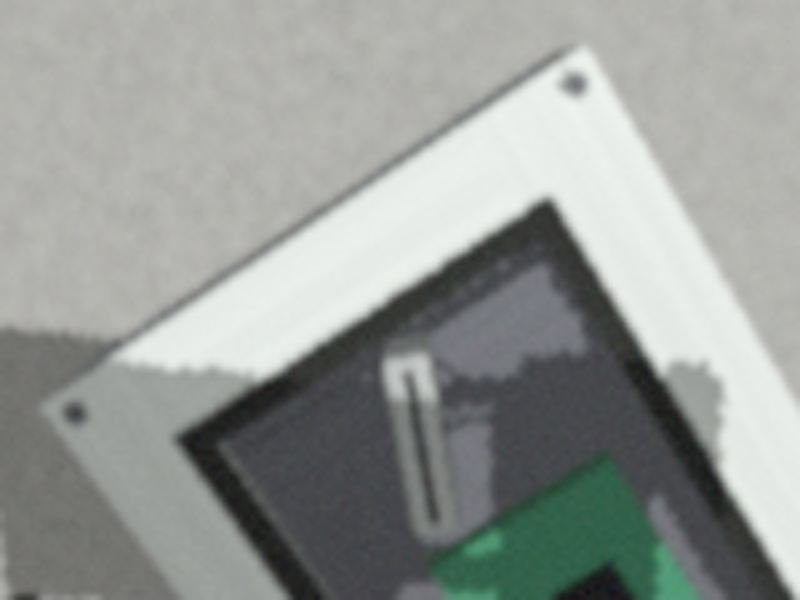

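Run:
```python
from h import *
W=lambda u,v,z:ray('wrist',(170+u/5,100+v/5),z)[:2]
H=np.array([W(*p,104) for p in((382,355),(433,352),(455,535),(413,541))])
d=(H[0]+H[1]-H[2]-H[3])/2
print('head',H.mean(0),np.hypot(*d),np.hypot(*(H[0]-H[1])),np.arctan2(d[1],d[0]))
for p,z in(((590,48),(42,405)),70),(((551,198),(180,437)),75):
    A,B=[W(*q,z) for q in p]; e=A-B; print('rim',A,B,(A+B)/2,np.hypot(*e),np.arctan2(e[1],e[0]))
A=W(590,48,70);B=W(800,395,70);e=A-B;print('side',np.arctan2(e[1],e[0])-np.pi/2)
```

```text
head [ 484.62967666 -145.53921835] 40.805660294588655 10.617853593818056 1.40618800359185
rim [544.43605576 -78.5498543 ] [ 399.86367306 -117.75431268] [472.14986441 -98.15208349] 149.79373617244934 0.2648069467878754
rim [ 527.04497656 -106.71311919] [ 429.44750823 -133.77874731] [ 478.2462424  -120.24593325] 101.28086713836673 0.2705208459566817
side 0.2846003873776246
```

send_rows([
  {"delta_pos":[-2.3,-0.4,0],"roll":-0.138,"fingers":-1},
  {"delta_pos":[0,0,40],"roll":0,"fingers":-1},
  {"delta_pos":[0,0,40],"roll":0,"fingers":-1},
  {"delta_pos":[0,0,30],"roll":0,"fingers":-1},
  {"delta_pos":[0,0,20],"roll":0,"fingers":-1},
  {"delta_pos":[0,0,9],"roll":0,"fingers":-1},
  {"delta_pos":[0,0,0],"roll":0,"fingers":1},
  {"delta_pos":[0,0,0],"roll":0,"fingers":1},
  {"delta_pos":[0,0,0],"roll":0,"fingers":1},
  {"delta_pos":[0,0,0],"roll":0,"fingers":1},
  {"delta_pos":[0,0,0],"roll":0,"fingers":1},
  {"delta_pos":[0,0,0],"roll":0,"fingers":1},
], squeeze=20)

```text
time: 3.88
eef_pos: [485.2, -146.0, 83.6]
ee_rot: [2.394, 2.034, 0.0]
wrist_force: [0.8, 0.3, -0.3]
width: 34.5
gripper_force: 0.0
```

Run:
```python
from h import *
togo([485,-146,82],0.27)
```

```text
tool y yaw -0.16199733745666303 tool x [ 0.161  0.987 -0.   ] delta tool [ 0.  -0.2  1.6] roll -0.431997337456663
```

Still closing. After that comes the turn: 6 rows of 0.18 make +1.08, plus a remainder of about 0.06.

send_rows([
  {"delta_pos":[0,0,0],"roll":0,"fingers":1},
  {"delta_pos":[0,0,0],"roll":0,"fingers":1},
  {"delta_pos":[0,0,0],"roll":0,"fingers":1},
  {"delta_pos":[0,0,0],"roll":0,"fingers":1},
  {"delta_pos":[0,0,0],"roll":0,"fingers":1},
])

```text
time: 4.5
eef_pos: [484.9, -145.9, 83.5]
ee_rot: [-2.393, -2.034, 0.0]
wrist_force: [-2.5, -0.3, 2.1]
width: 9.8
gripper_force: 19.9
```

send_rows([
  {"delta_pos":[0,0,0],"roll":0.165,"fingers":1},
  {"delta_pos":[0,0,0],"roll":0.165,"fingers":1},
  {"delta_pos":[0,0,0],"roll":0.165,"fingers":1},
  {"delta_pos":[0,0,0],"roll":0.165,"fingers":1},
  {"delta_pos":[0,0,0],"roll":0.165,"fingers":1},
  {"delta_pos":[0,0,0],"roll":0.165,"fingers":1},
  {"delta_pos":[0,0,0],"roll":0.149,"fingers":1},
  {"delta_pos":[0,0,0],"roll":0,"fingers":1},
  {"delta_pos":[0,0,0],"roll":0,"fingers":1},
  {"delta_pos":[0,0,0],"roll":0,"fingers":1},
])

```text
time: 5.75
eef_pos: [484.2, -145.3, 83.4]
ee_rot: [-3.111, -0.422, 0.003]
wrist_force: [-4.5, 3.0, 4.0]
width: 9.6
gripper_force: 20.0
```

Run:
```python
from h import *
togo([485,-146,82],-1.301)
```

```text
tool y yaw -1.3011111745039727 tool x [ 0.964  0.266 -0.002] delta tool [0.6 0.9 1.4] roll -0.0001111745039727996
```

send_rows([
  {"delta_pos":[0,0,0],"roll":0,"fingers":-1},
  {"delta_pos":[0,0,0],"roll":0,"fingers":-1},
  {"delta_pos":[0,0,0],"roll":0,"fingers":-1},
  {"delta_pos":[0,0,-40],"roll":0,"fingers":-1},
  {"delta_pos":[0,0,-50],"roll":0,"fingers":-1},
  {"delta_pos":[0,0,-50],"roll":0,"fingers":-1},
  {"delta_pos":[0,0,0],"roll":0,"fingers":-1},
  {"delta_pos":[0,0,0],"roll":0,"fingers":-1},
])

```text
time: 6.75
eef_pos: [485.0, -146.0, 223.1]
ee_rot: [-3.113, -0.422, 0.0]
wrist_force: [-1.0, 0.1, 0.0]
width: 81.6
gripper_force: 0.0
```

Run:
```python
from h import *
togo([485,-146,82],-1.301); b=save('wrist','w3')
q=proj('wrist',[485,-146,104])[0]; print(q)
x,y=q.round().astype(int); x0=max(0,min(x-70,512-160)); y0=max(0,min(y-50,384-120)); print(x0,y0)
cv2.imwrite('pics/c3.png',cv2.resize(b[y0:y0+120,x0:x0+160,::-1],(800,600),interpolation=cv2.INTER_CUBIC))
```

```text
tool y yaw -1.3010809598755402 tool x [ 0.964  0.266 -0.   ] delta tool [  0.    0.  141.1] roll -8.095987554024298e-05
[254.99716756 186.81982223]
185 137
```

View pics/c3.png

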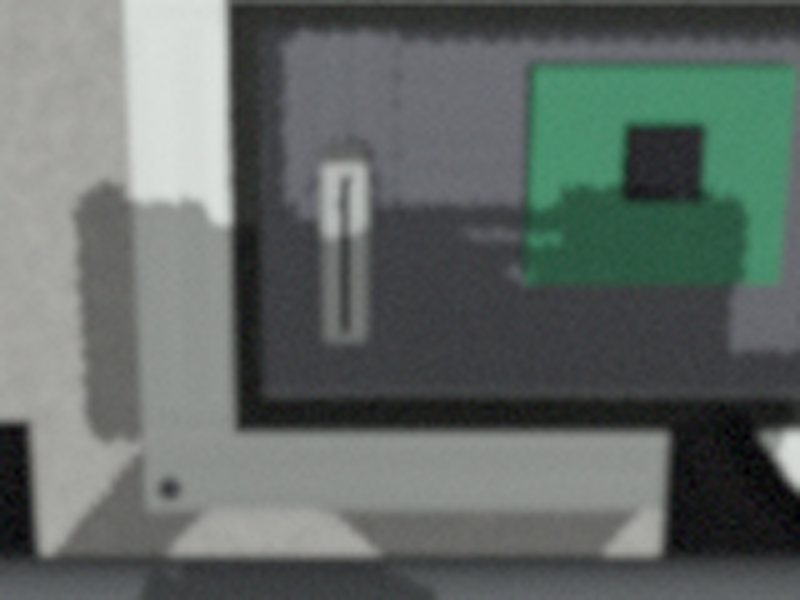

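The head now lies across the housing: crop corners (318,160), (368,160), (369,345) and (324,345). I'll check its angle against the rim and fix the seat.

Run:
```python
from h import *
W=lambda u,v,z:ray('wrist',(185+u/5,137+v/5),z)[:2]
H=np.array([W(*p,104) for p in((318,160),(368,160),(369,345),(324,345))])
d=(H[0]+H[1]-H[2]-H[3])/2
print('head',H.mean(0),np.hypot(*d),np.arctan2(d[1],d[0]))
C=W(145,510,70)
for n,p,q,z in(('x',(126,0),(145,510),70),('x seal',(230,8),(238,430),75),('-y',(145,510),(668,510),70),('-y seal',(238,430),(668,430),75)):
    A,B=W(*p,z),W(*q,z);e=A-B;print(n,A.round(1),B.round(1),np.arctan2(e[1],e[0])-(0 if n[0]=='x' else np.pi/2))
```

```text
head [ 483.62791572 -145.24077017] 40.35403648353011 0.2880187500892288
x [518.9 -84.3] [ 398.1 -117. ] 0.2646862749025509
x seal [ 523.9 -107.6] [ 427.1 -134. ] 0.2664479961782114
-y [ 398.1 -117. ] [ 433.  -242.8] 0.2708401872442483
-y seal [ 427.1 -134. ] [ 454.9 -234.1] 0.2707544407088156
```

send_rows([
  {"delta_pos":[0,0,0],"roll":-0.165,"fingers":-1},
  {"delta_pos":[0,0,0],"roll":-0.165,"fingers":-1},
  {"delta_pos":[0,0,0],"roll":-0.165,"fingers":-1},
  {"delta_pos":[0,0,0],"roll":-0.165,"fingers":-1},
  {"delta_pos":[0,0,0],"roll":-0.165,"fingers":-1},
  {"delta_pos":[0,0,0],"roll":-0.156,"fingers":-1},
])

```text
time: 7.55
eef_pos: [484.1, -145.5, 221.2]
ee_rot: [-2.539, -1.844, 0.003]
wrist_force: [-0.1, -0.8, -1.0]
width: 86.9
gripper_force: 0.0
```

send_rows([
  {"delta_pos":[40.6,-6.8,0],"roll":0,"fingers":-1},
  {"delta_pos":[40.6,-6.8,0],"roll":0,"fingers":-1},
  {"delta_pos":[40.6,-6.8,0],"roll":0,"fingers":-1},
  {"delta_pos":[40.6,-6.8,0],"roll":0,"fingers":-1},
  {"delta_pos":[40.6,-6.8,0],"roll":0,"fingers":-1},
  {"delta_pos":[40.6,-6.8,0],"roll":0,"fingers":-1},
  {"delta_pos":[40.6,-6.8,0],"roll":0,"fingers":-1},
  {"delta_pos":[40.6,-6.8,0],"roll":0,"fingers":-1},
  {"delta_pos":[0,0,0],"roll":0,"fingers":-1},
  {"delta_pos":[0,0,0],"roll":0,"fingers":-1},
])

```text
time: 8.8
eef_pos: [534.8, 179.0, 221.8]
ee_rot: [-2.546, -1.839, 0.005]
wrist_force: [-0.2, -0.4, 0.2]
width: 87.2
gripper_force: 0.0
```

Run:
```python
from h import *
togo([535.5,179.5,26],-0.32); b=save('wrist','w4')
g=b.min(2); print('pred',proj('wrist',[[535.5,179.5,5],[552,232,5],[535.5,179.5,51]]).round())
cv2.imwrite('pics/c4.png',cv2.resize(b[:,:,::-1],(800,600),interpolation=cv2.INTER_CUBIC))
```

```text
tool y yaw -0.31941612404596087 tool x [ 0.314  0.949 -0.002] delta tool [  1.1   1.  195.8] roll 0.0005838759540390814
pred [[255. 169.]
 [255. 129.]
 [255. 176.]]
```

View pics/c4.png

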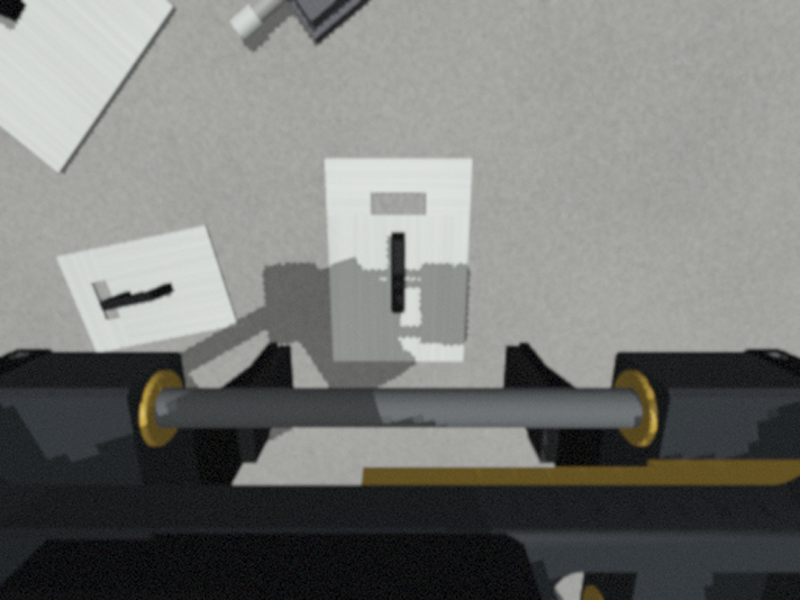

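The panel lies squarely below, with corners (325,158), (472,158) and (464,362), the slot at (371..426,192..214), and the handle bar from (398,233) to (398,312).

Run:
```python
from h import *
W=lambda p,z:ray('wrist',(p[0]/1.5625,p[1]/1.5625),z)[:2]
P=np.array([W(p,5) for p in((325,158),(472,158),(464,362),(332,362))]);print(P.round(1),P.mean(0),np.hypot(*(P[0]-P[1])),np.hypot(*(P[1]-P[2])))
e=P[1]-P[0];print('yaw x',np.arctan2(e[1],e[0]))
S=np.array([W(p,5) for p in((371,192),(426,192),(426,214),(371,214))]).mean(0);
A=W((398,233),51);B=W((398,312),51);d=A-B;print('slot',S,'handle',(A+B)/2,np.hypot(*d),np.arctan2(d[1],d[0])-np.pi/2)
E=S-(A+B)/2;print('slot-handle',np.hypot(*E),np.arctan2(E[1],E[0])-np.pi/2)
```

```text
[[504.9 285. ]
 [622.2 246.1]
 [564.8  69.6]
 [444.8 109.3]] [534.1838362  177.50282008] 123.60026430153681 185.54450196821438
yaw x -0.31991908309173306
slot [551.9310523  230.38995177] handle [535.08205555 180.86697283] 63.91876893500766 -0.31966755805522373
slot-handle 52.31074587623505 -0.3279409244137592
```

send_rows([
  {"delta_pos":[0,0,50],"roll":0,"fingers":-1},
  {"delta_pos":[0,0,50],"roll":0,"fingers":-1},
  {"delta_pos":[0,0,45],"roll":0,"fingers":-1},
  {"delta_pos":[0,0,35],"roll":0,"fingers":-1},
  {"delta_pos":[0,0,16],"roll":0,"fingers":-1},
  {"delta_pos":[0,0,0],"roll":0,"fingers":1},
  {"delta_pos":[0,0,0],"roll":0,"fingers":1},
  {"delta_pos":[0,0,0],"roll":0,"fingers":1},
  {"delta_pos":[0,0,0],"roll":0,"fingers":1},
  {"delta_pos":[0,0,0],"roll":0,"fingers":1},
  {"delta_pos":[0,0,0],"roll":0,"fingers":1},
  {"delta_pos":[0,0,0],"roll":0,"fingers":1},
], squeeze=45)

```text
time: 10.35
eef_pos: [535.6, 179.5, 27.5]
ee_rot: [-2.547, -1.839, 0.0]
wrist_force: [0.1, 0.3, -0.6]
width: 25.1
gripper_force: 0.0
```

send_rows([
  {"delta_pos":[0,0,0],"roll":0,"fingers":1},
  {"delta_pos":[0,0,0],"roll":0,"fingers":1},
  {"delta_pos":[0,0,0],"roll":0,"fingers":1},
  {"delta_pos":[0,0,0],"roll":0,"fingers":1},
])

```text
time: 10.85
eef_pos: [535.4, 179.5, 27.4]
ee_rot: [-2.547, -1.839, 0.001]
wrist_force: [-2.2, 0.4, 0.5]
width: 11.6
gripper_force: 45.0
```

send_rows([
  {"delta_pos":[0,0,-15],"roll":0,"fingers":1},
  {"delta_pos":[0,0,-35],"roll":0,"fingers":1},
  {"delta_pos":[0,0,-45],"roll":0,"fingers":1},
  {"delta_pos":[0,0,-40],"roll":0,"fingers":1},
  {"delta_pos":[0,0,-15],"roll":0,"fingers":1},
  {"delta_pos":[0,0,0],"roll":-0.118,"fingers":1},
  {"delta_pos":[0,0,0],"roll":-0.118,"fingers":1},
  {"delta_pos":[0,0,0],"roll":-0.118,"fingers":1},
  {"delta_pos":[0,0,0],"roll":-0.118,"fingers":1},
  {"delta_pos":[0,0,0],"roll":-0.116,"fingers":1},
  {"delta_pos":[0,0,0],"roll":0,"fingers":1},
])

```text
time: 12.22
eef_pos: [534.9, 179.2, 176.3]
ee_rot: [-1.905, -2.496, 0.003]
wrist_force: [0.2, -0.3, -2.7]
width: 11.6
gripper_force: 45.0
```

send_rows([
  {"delta_pos":[-20,-8,0],"roll":0,"fingers":1},
  {"delta_pos":[-35,-13,0],"roll":0,"fingers":1},
  {"delta_pos":[-35,-13,0],"roll":0,"fingers":1},
  {"delta_pos":[-35,-13,0],"roll":0,"fingers":1},
  {"delta_pos":[-35,-14,0],"roll":0,"fingers":1},
  {"delta_pos":[-35,-14,0],"roll":0,"fingers":1},
  {"delta_pos":[-35,-13,0],"roll":0,"fingers":1},
  {"delta_pos":[-35,-13,0],"roll":0,"fingers":1},
  {"delta_pos":[-35,-13,0],"roll":0,"fingers":1},
  {"delta_pos":[-35,-13,0],"roll":0,"fingers":1},
  {"delta_pos":[-20,-8,0],"roll":0,"fingers":1},
  {"delta_pos":[0,0,0],"roll":0,"fingers":1},
])

```text
time: 13.72
eef_pos: [498.4, -200.8, 177.2]
ee_rot: [-1.91, -2.494, 0.001]
wrist_force: [0.3, 0.7, -4.0]
width: 11.4
gripper_force: 45.0
```

send_rows([
  {"delta_pos":[0,0,0],"roll":0,"fingers":1},
  {"delta_pos":[0,0,0],"roll":0,"fingers":1},
])

```text
time: 13.98
eef_pos: [499.4, -198.0, 177.4]
ee_rot: [-1.904, -2.498, -0.0]
wrist_force: [-1.1, 0.3, -4.1]
width: 11.4
gripper_force: 45.0
```

Run:
```python
from h import *
togo([499.2,-198.6,98],0.268); b=save('wrist','w5')
z=readout.state()['eef_pos'][2]-27+5; print(z)
c,s=np.cos(.268),np.sin(.268); T=lambda x,y,z:[499.2+c*x-s*y,-198.6+s*x+c*y,z]
print('pred slot',proj('wrist',[T(x,55+y,z) for x,y in((-24,9.5),(24,9.5),(24,-9.5),(-24,-9.5))]).round(1).tolist())
print('panel far edge',proj('wrist',[T(-62,92,z),T(62,92,z)]).round(1).tolist(),'head ends',proj('wrist',[T(-20,55,104),T(20,55,104)]).round(1).tolist())
print('rim',proj('wrist',[T(-75,105,70),T(75,105,70)]).round(1).tolist())
cv2.imwrite('pics/c5.png',cv2.resize(b[30:270,80:400,::-1],(800,600),interpolation=cv2.INTER_CUBIC))
```

```text
tool y yaw 0.268405877840164 tool x [-0.265  0.964  0.   ] delta tool [-0.6 -0.3 79.4] roll 0.00040587784016388184
155.47677881092994
pred slot [[218.7, 131.0], [292.0, 131.1], [290.9, 159.9], [219.7, 159.9]]
panel far edge [[156.7, 86.1], [354.1, 86.4]] head ends [[231.4, 139.3], [278.7, 139.4]]
rim [[173.2, 80.8], [336.9, 81.0]]
```

View pics/c5.png

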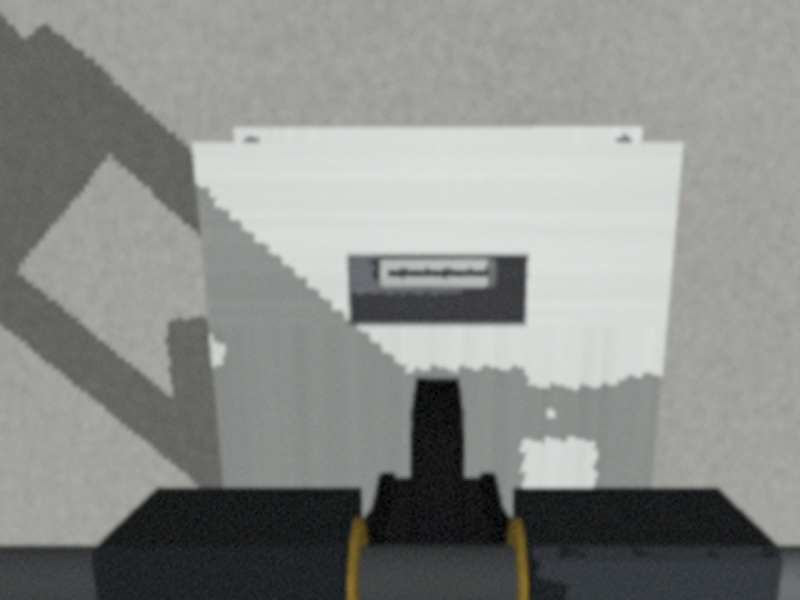

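The slot is centred at (254.9,145.6), where I predicted (255.3,145.5), and the head at (254.4,139) against (255,139.4). The alignment is within 1 mm, so I'll go down.

send_rows([
  {"delta_pos":[-0.3,-0.3,15],"roll":0,"fingers":1},
  {"delta_pos":[0,0,15],"roll":0,"fingers":1},
  {"delta_pos":[0,0,15],"roll":0,"fingers":1},
  {"delta_pos":[0,0,10],"roll":0,"fingers":1},
  {"delta_pos":[0,0,10],"roll":0,"fingers":1},
  {"delta_pos":[0,0,6],"roll":0,"fingers":1},
  {"delta_pos":[0,0,0],"roll":0,"fingers":1},
  {"delta_pos":[0,0,0],"roll":0,"fingers":1},
])

```text
time: 15.02
eef_pos: [499.7, -199.3, 107.0]
ee_rot: [1.904, 2.498, 0.0]
wrist_force: [-0.2, -0.9, -4.4]
width: 11.3
gripper_force: 45.0
```

No contact so far, and the head is passing through the slot. Next I'll go down onto the seal and press.

send_rows([
  {"delta_pos":[0,0,3],"roll":0,"fingers":1},
  {"delta_pos":[0,0,2],"roll":0,"fingers":1},
  {"delta_pos":[0,0,2],"roll":0,"fingers":1},
  {"delta_pos":[0,0,1],"roll":0,"fingers":1},
  {"delta_pos":[0,0,0],"roll":0,"fingers":1},
  {"delta_pos":[0,0,0],"roll":0,"fingers":1},
])

```text
time: 15.78
eef_pos: [499.6, -199.2, 99.2]
ee_rot: [1.904, 2.498, 0.0]
wrist_force: [-2.2, 0.9, 5.3]
width: 11.5
gripper_force: 45.0
```

send_rows([
  {"delta_pos":[0,0,1],"roll":0,"fingers":1},
  {"delta_pos":[0,0,1],"roll":0,"fingers":1},
  {"delta_pos":[0,0,1],"roll":0,"fingers":1},
  {"delta_pos":[0,0,0],"roll":0,"fingers":1},
  {"delta_pos":[0,0,0],"roll":0,"fingers":1},
])

```text
time: 16.4
eef_pos: [499.6, -199.2, 97.4]
ee_rot: [1.904, 2.498, -0.0]
wrist_force: [-6.3, 3.7, 12.8]
width: 11.5
gripper_force: 45.0
```

send_rows([
  {"delta_pos":[0,0,1],"roll":0,"fingers":1},
  {"delta_pos":[0,0,0.5],"roll":0,"fingers":1},
  {"delta_pos":[0,0,0],"roll":0,"fingers":1},
  {"delta_pos":[0,0,0],"roll":0,"fingers":1},
  {"delta_pos":[0,0,0],"roll":0,"fingers":1},
  {"delta_pos":[0,0,0],"roll":0,"fingers":1},
])

```text
time: 17.15
eef_pos: [499.6, -199.2, 97.3]
ee_rot: [1.904, 2.498, -0.0]
wrist_force: [-11.7, 6.4, 24.0]
width: 11.6
gripper_force: 45.0
```

Run:
```python
from h import *
togo([499.2,-198.6,97.4],0.268); b=save('wrist','w6')
cv2.imwrite('pics/c6.png',cv2.resize(b[30:270,80:400,::-1],(800,600),interpolation=cv2.INTER_CUBIC))
```

```text
tool y yaw 0.2683219481770029 tool x [-0.265  0.964 -0.   ] delta tool [ 0.7 -0.2 -0.1] roll 0.00032194817700292866
```

View pics/c6.png

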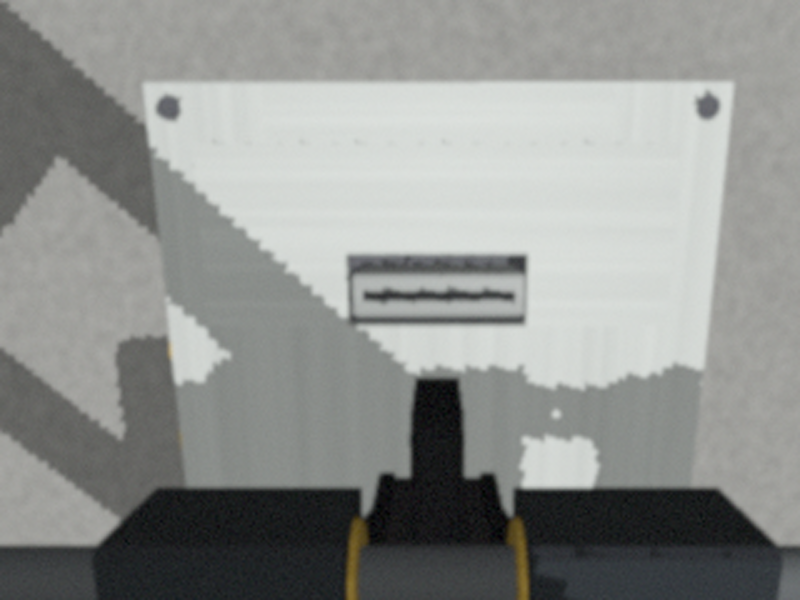

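The head stands centred in the slot, at crop (437,295) with the slot spanning (348..526,255..323). The TCP stopped at 97.3 while the force rose from 13 to 24 N, so the panel is hard on the rim. I'm handing it in.

```bash
python3 -c "
from plant import r
print(r.finish_job())"
```

```text
the job is handed in; nothing more can be done
None
```

The job is handed in, though no verdict came back: the fastener is turned straight across, and the panel is over it, flush on the rim and still held down with about 24 N.

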